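Load the glass calibration plate under the microscope's stage clips

TASK

Load the framed glass calibration plate into the video microscope: lift it out of its foam case by the finger cut-outs, rest it glass side up on the black stage just short of the two spring clips, in line with the guides, and let go of it. Then take it again near its outer end and, keeping it flat on the stage, slide it gently under both clips, so that they ride up over the front bar of its frame and snap down behind it onto the glass, until it is fully home against the end stop; then let go. Leave the gearbox, the red bottle, the wheel and the screwdriver where they are.

Things in the scene. Friction and masses are not known exactly. Their poses are not given: they have to be found in the camera images.
- plate: glass calibration plate: clear glass with a grid of dark dots in an aluminium frame, 180 (x) by 60 (y) by 12 mm high, 0.25 kg. Origin: centre of its underside; x along its length, z up out of its dotted face. The frame's end bars are 12 mm wide, their upper outer edges rounded, side bars 6; the glass top lies 5 mm below the frame's top. Both ends are alike: either may go in first. It starts flat in the case.
- case: fixed storage case with blue foam insert, 220 (x) by 112 (y) by 20 mm high, left or right of the microscope. Origin: centre of its underside; x along its length, z up. The plate lies in the middle of its close pocket (1.5 mm play), underside 9 mm and top 21 mm above the bench; the foam, 20 mm high, leaves the plate's long sides free only at the two cut-outs in their middle.
- cutouts (a point): point in the case, on its centre, at the height of the floor of the cut-outs (4 mm above the bench). The cut-outs are 64 mm long (32 mm to each side of this point along x) and run from the plate's edges 26 mm outwards, open to the outside; there the plate overhangs the 50 mm wide pad that carries it by 5 mm.
- scope: fixed video microscope: white base, black stage, column, boom, hanging lens. Its frame, in mm: x the way the plate slides in, y left of that, z up, z 0 the bench. Smooth stage, top z 40, x -87 (front edge) to 125, y -65 to 65; base x -67 to 195, y +-90, z 22. End stop 6 high, face at x 75. Side guides 6 high, x 45 to 78, inner faces y +-32, with flared mouths from x 31, y +-38.
- stage_rest (a point): where the plate's origin (centre of its underside) can be laid, its x along the microscope's x: on the stage at x -62, y 0, z 40 of the microscope's frame. The plate rests there steadily, 57 mm of it overhanging the stage's front edge, its front end 6 mm short of the clips' upturned tips and 3 mm short of the flared mouths.
- stage_home (a point): where the plate's origin is when the plate is home: x -15, y 0, z 40 of the microscope's frame, 47 mm further in along x than stage_rest; axes as the microscope's. 18 mm of the plate then still overhang the stage's front edge. There are 2 mm of play to each guide.
- lens (a point): centre of the lens's underside, 180 mm above the bench, at x 32, y 0 of the microscope's frame. The lens is a black upright tube of 26 mm radius; its white clamp (33 mm radius, 280 mm up) and red camera reach to 378 mm above the bench.
- column (a point): foot of the microscope's steel column, at x 160, y 60, z 22 of its frame: 15 mm radius, top 365 mm above the bench, white carriage of 26 mm radius at 275 to 325 mm; from there a boom 26 mm thick runs level to the lens, 287 to 313 mm up
- clip_left (a joint): lift of the left sprung clip (microscope y +13), rad, 0 = down, empty. Steel leaf 10 mm wide, hinged at x 113, z 56; its V toe at x 55 stands 6.5 mm above the stage; its lip rises from there at 30 degrees to the tip at x 34, 20 mm above the stage. Toe force 1.7 N at 0, 2.5 N at 0.1; smooth steel. Reads 0.09 riding on the frame's bar, 0.01 dropped behind it (plate within 3 mm of home). Pushing in takes about 10 N.
- clip_right (a joint): the same for the right clip, at y -13 in the microscope's frame
- gearbox: bystander, loose: aluminium drive gearbox with two black motors on a base plate, 150 (x) by 90 by 68 mm high, 0.9 kg; origin at the centre of its underside. It lies on the side of the microscope where the case is not.
- bottle: bystander, loose: a small red plastic bottle with a pointed nozzle standing upright, 38 mm in diameter, 92 mm high; origin at the centre of its underside
- wheel: bystander, loose: a grey and black rubber wheel lying flat, 84 mm in diameter, 37 mm high; origin at the centre of its underside
- driver: bystander, loose: a screwdriver with a yellow handle lying on the bench, 180 mm long; origin under its middle
Not all that is in view belongs to the job. Leave any orange or turquoise look-alike of the plate alone.

How it is judged:
By the outcome, as a careful person would: the job done as asked, in the order asked, and still so for the second after the job is handed in, with the robot touching nothing.
It also fails if it takes over 58 s, if anything falls off the work surface, if the arm or the gripper's body presses on something with over 40 N, if the wrist force passes 120 N, or if a joint passes its speed limit or range.

ROBOT

A 7-joint arm with a two-finger parallel gripper is mounted at the origin on the work surface. World frame = base frame: x ahead of the robot, y to its left, z up, the work surface at z = 0. Lengths are in m, angles in rad, forces in N, time in s.
With the tool pointing down it reaches from about 0.425 to 0.95 m from the base axis. Payload 4.7 kg.
Tool frame: the origin (TCP) lies at the very end of the fingers, on their centre line; the grasp point (between the pads) lies 19 mm behind it; x points along the fingers, y is the direction in which the jaws open and shut, and the axes are right-handed (so a half turn about x gives the same grasp; the last joint's range is limited). The gripper opens to 87 mm and grips with 3 to 60 N. Pads are 19 mm wide; open, the fingers measure 117 mm over their backs; the gripper's body (75 mm by 190 mm) begins 51 mm behind the grasp point.
Start: joints at [1.133, 0.469, -0.049, 1.532, 0.024, 1.141, -0.082], TCP at [0.268, -0.619, 0.223] pointing down, gripper open.
Joint ranges: [-2.59, 2.59], [-0.33, 1.99], [-1.39, 1.29], [0.1, 2.45], [-1.04, 4.18], [0.21, 1.99], [-2.66, 2.66]. Speed limits (rad/s): [2.57, 2.57, 3.14, 3.14, 3.14, 3.14, 3.14].

INTERFACE

Orientations are given as a unit quaternion [w, x, y, z].
In Python, from bench import get_state, viewer, job gives the robot as it stands.
- The arm moves only by the tool play_rows, never from a script. Its arguments are lists of equal length, an entry for each row: "claw": the opening, from -1 (shut) to 1 (fully open); "linear": the shift along the tool's x, y, z in units of 50 mm (1.0 is 50 mm), a list of three; "twist": the turn about the tool's x in units of 5 degrees (1.0 is 5 degrees). In form: {"claw": [claw, ...], "linear": [[tx, ty, tz], ...], "twist": [twist, ...]}. A call has 1 to 20 rows; each row is the pose to reach, as a shift and turn from the pose commanded when the call began, along the tool's axes at that moment; what a row does not reach only later rows make up. A row lasts 1/10 s, in which the tool goes at most 50 mm and 8.59 degrees, less where a joint would pass 70% of its speed; a pose out of reach is approached as far as the arm can. A call with a gripper value outside its range is refused whole. The fingers move at their own pace and stop on an object; "grip_force" is the grip in N (left out, the last holds). Time passes only in rows, so rows that repeat a pose let the fingers close. It gives the time, the measured TCP pose, the force and the opening at its end, in the units of the state.
- get_state(): the state, without advancing time (a new reading comes with each control period).
- viewer.grab_frame(name): name is "side" or "top"; returns the picture (420x560x3 uint8, red, green, blue); there is no depth.
- viewer.camera_info(name): a dict with "camera_matrix" (3x3 intrinsics, pixels), "rvec" (rotation vector, rad) and "tvec" (3), from world to camera coordinates, as OpenCV has them. Camera axes: x right, y down, z forward; pixel columns grow to the right and rows downward; lengths in m; the calibration is good to about 2 mm. A picture is of the moment at which its call begins. camera_info takes no time and is no camera call.
- job.hand_in(): hands the job in, once; it reports no verdict.
The state is a dict: "t": time; "joints": joint angles; "qd": joint speeds; "effort": joint torques, N m; "tcp_pos": TCP position; "ee_rot": TCP orientation; "force": force on the tool from outside, world axes, zero at the start; "moment": the same for the moment, N m; "gripper_width": opening from 0.0 (shut) to 1.0 (fully open).
Only numpy, scipy, OpenCV 4.12 (cv2) and the standard library are available. Lean on these libraries where they do the work, as an engineer would, in place of code of your own. Each camera call takes 0.05 s, during which the arm holds its last target.

## Working session

There is one attempt and no reset: what is moved stays moved. The work goes in short steps, Python scripts to look and compute and a tool call to move; the robot and the scene stay as the last step left them, time stands still between calls to the robot, and variables do not carry over. Pictures are saved under pics/ and viewed, and the job is handed in when it is done.

Besides the shell and the picture viewer there is one more tool, called after "Call:" as name(argument=value, ...), one argument or row to a line, values as JSON. play_rows: Moves the arm, as the interface text tells. Its arguments: {"type":"object","properties":{"claw":{"type":"array","items":{"type":"number"}},"linear":{"type":"array","items":{"type":"array","items":{"type":"number"}}},"twist":{"type":"array","items":{"type":"number"}},"grip_force":{"type":"number"}},"required":["claw","linear","twist"]}

```bash
ls; mkdir -p pics; python3 - <<'E'
from bench import get_state, viewer, job
import cv2
print(get_state())
for n in ("side","top"):
    cv2.imwrite(f"pics/{n}0.png", viewer.grab_frame(n)[:,:,::-1])
    print(n, viewer.camera_info(n))
E
```

```text
pics
{'t': 0.0, 'joints': array([ 1.13312885,  0.46944959, -0.04862928,  1.53365762,  0.0241124 ,
        1.14100937, -0.08231412]), 'qd': array([ 0.00010354,  0.00080277, -0.00098636, -0.00014023, -0.00028405,
        0.00041821,  0.00121018]), 'effort': array([ 8.86675889e-05, -5.07977664e+01, -8.06925469e-02, -2.36158723e+01,
       -6.13308814e-02,  3.78868380e-02,  1.77806442e-04]), 'tcp_pos': array([ 0.26809016, -0.61883717,  0.22150943]), 'ee_rot': array([-0.14286952, -0.69222321, -0.14420083,  0.69254708]), 'force': array([0.47055504, 0.22563285, 0.11151917]), 'moment': array([-0.00540512, -0.01411426, -0.02166023]), 'gripper_width': 1.002276941093974}
side {'camera_matrix': array([[427.26336015,   0.        , 275.38895065],
       [  0.        , 427.26336015, 208.78207068],
       [  0.        ,   0.        ,   1.        ]]), 'rvec': array([ 0.65241604, -2.70463223,  1.02602975]), 'tvec': array([0.52163876, 0.1894616 , 1.24461401])}
top {'camera_matrix': array([[487.0575524 ,   0.        , 284.64100368],
       [  0.        , 487.0575524 , 205.90749674],
       [  0.        ,   0.        ,   1.        ]]), 'rvec': array([ 2.05946398, -2.15146063,  0.23227858]), 'tvec': array([0.13349178, 0.56936884, 1.54028784])}
```

View pics/side0.png

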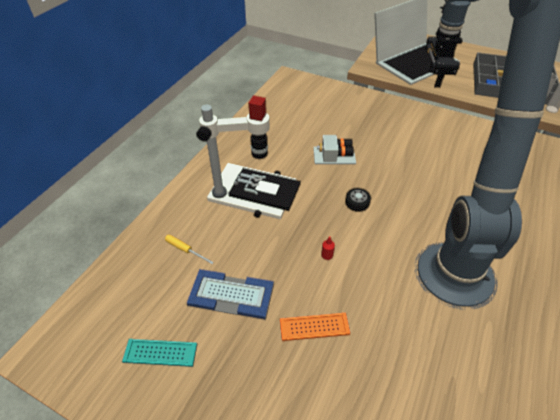

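View pics/top0.png

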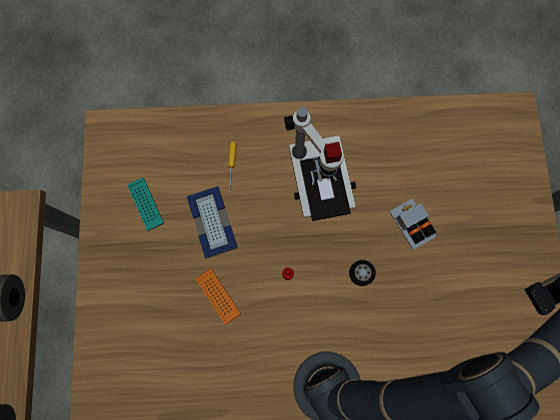

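The side picture shows the plate in the blue case at about (232,293), and the top picture shows it at (212,222). The orange plate (315,327 side / 218,296 top) and the turquoise one (160,352 / 146,204) are look-alikes. The microscope is at (262,190) / (322,180). Next I'll enlarge crops to confirm this.

```bash
cat > h.py <<'E'
import numpy as np, cv2
from bench import get_state, viewer, job
def cam(n):
    c=viewer.camera_info(n); K=np.array(c['camera_matrix']); R=cv2.Rodrigues(np.array(c['rvec'],float))[0]; t=np.array(c['tvec'],float)
    return K,R,t
def ray(n,uv,z):
    K,R,t=cam(n); uv=np.atleast_2d(np.array(uv,float))
    d=(np.c_[uv,np.ones(len(uv))]@np.linalg.inv(K).T)@R
    c=-R.T@t
    return c+d*((z-c[2])/d[:,2])[:,None]
def proj(n,P):
    K,R,t=cam(n); P=np.atleast_2d(np.array(P,float)); q=(P@R.T+t)@K.T
    return q[:,:2]/q[:,2:]
def crop(src,out,u0,v0,w,h,s):
    im=cv2.imread(src)[v0:v0+h,u0:u0+w]; cv2.imwrite(out,cv2.resize(im,None,fx=s,fy=s,interpolation=cv2.INTER_CUBIC))
E
python3 - <<'E'
from h import *
a=cv2.imread('pics/top0.png')[175:270,175:255]; b=cv2.imread('pics/top0.png')[120:230,275:375]; c=cv2.imread('pics/side0.png')[262:327,180:285]
crop('pics/top0.png','pics/c1.png',180,180,65,85,6)
crop('pics/top0.png','pics/c2.png',280,130,85,95,6)
crop('pics/side0.png','pics/c3.png',180,262,105,65,6)
crop('pics/side0.png','pics/c4.png',200,150,110,75,6)
E
```

```text
(no output)
```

View pics/c1.png

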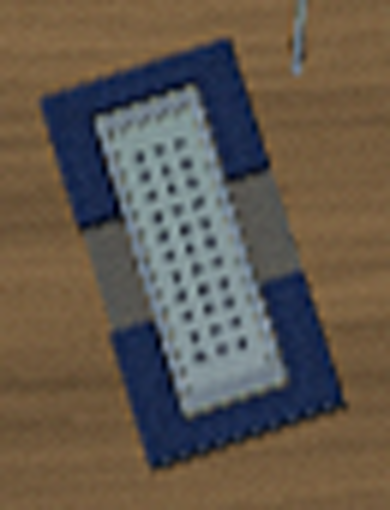

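View pics/c2.png

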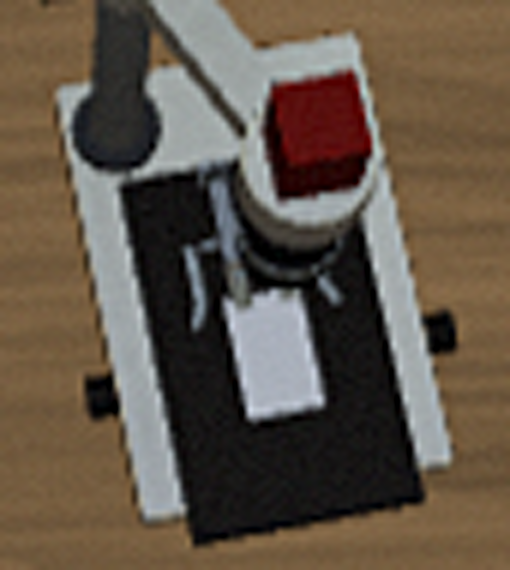

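View pics/c3.png

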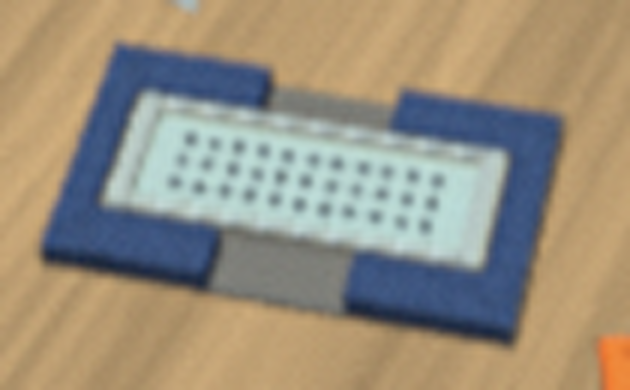

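View pics/c4.png

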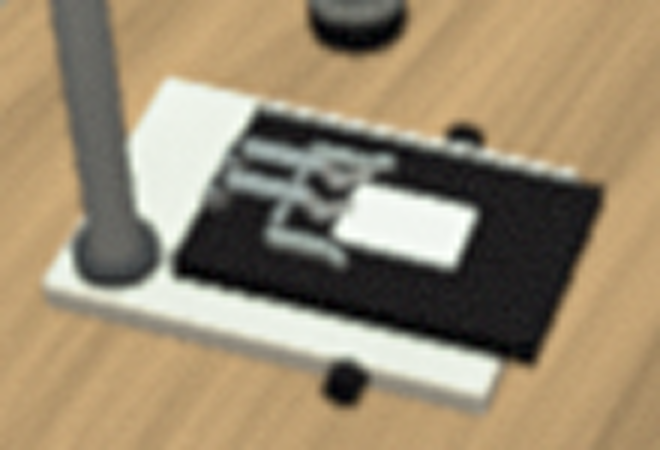

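The crops confirm it: a clear-glass plate in a bare aluminium frame, lying in blue foam with grey cut-outs. That is the plate to load. Now I'll measure sub-pixel edges.

```bash
cat >> h.py <<'E'
def edge(img,p,q,half=4,n=40,margin=0.1):
    """subpixel strongest edge along normals of p->q ; returns line points (fitted, 2 ends) and rms"""
    p=np.array(p,float);q=np.array(q,float);d=q-p;L=np.linalg.norm(d);d/=L;nn=np.array([-d[1],d[0]])
    s=np.linspace(margin,1-margin,n)*L; o=np.arange(-half,half+.01,.25)
    X=(p+s[:,None]*d)[:,None,:]+o[None,:,None]*nn
    g=cv2.remap(img.astype(np.float32),X[...,0].astype(np.float32),X[...,1].astype(np.float32),cv2.INTER_LINEAR)
    if g.ndim==3: g=g.max(2)
    m=g.mean(0)
    G=np.gradient(cv2.GaussianBlur(g,(0,0),1.5),axis=1); sg=np.sign(np.gradient(m)[np.argmax(abs(np.gradient(m)))])
    W=np.clip(sg*G,0,None)**2; off=(W*o).sum(1)/W.sum(1)
    pts=p+s[:,None]*d+off[:,None]*nn
    ok=np.ones(len(s),bool)
    for _ in range(4):
        c=np.polyfit(s[ok],off[ok],1); r=off-np.polyval(c,s); ok=abs(r)<max(2*r[ok].std(),.15)
    e=np.array([p+x*d+np.polyval(c,x)*nn for x in (0,L)])
    return e,r[ok].std(),pts[ok]
E
python3 - <<'E'
from h import *
for n in('top','side'):
    K,R,t=cam(n);print(n,'cam at',-R.T@t)
# rough scope & plate
print(ray('top',[(312.5,220.8),(350.3,213.3),(300.3,160.8)],.04))
print(ray('side',[(200+532/6,150+360/6),(200+602/6,150+185/6),(200+178/6,150+270/6)],.04))
print('plate')
print(ray('top',np.array([(97,122),(197,85),(287,380),(187,415)])/6+[180,180],.021))
print(ray('side',np.array([(145,92),(510,150),(485,268),(102,207)])/6+[180,262],.021))
print('case')
print(ray('top',np.array([(42,98),(232,40),(345,405),(153,466)])/6+[180,180],.020))
print(ray('side',np.array([(118,45),(563,118),(515,328),(43,248)])/6+[180,262],.020))
E
```

```text
top cam at [0.22639705 0.11716049 1.62773012]
side cam at [0.14037185 0.84458653 1.06020567]
[[ 0.52512001  0.01825954  0.04      ]
 [ 0.54493728 -0.10874494  0.04      ]
 [ 0.73479881  0.04822403  0.04      ]]
[[ 0.52497008  0.02735299  0.04      ]
 [ 0.54787157 -0.10913802  0.04      ]
 [ 0.72744313  0.05593572  0.04      ]]
plate
[[0.61656056 0.40714059 0.021     ]
 [0.6356067  0.35040529 0.021     ]
 [0.46496659 0.30244334 0.021     ]
 [0.44790134 0.35803506 0.021     ]]
[[0.63417395 0.351528   0.021     ]
 [0.46439401 0.30063854 0.021     ]
 [0.44544812 0.3597349  0.021     ]
 [0.61727197 0.4124203  0.021     ]]
case
[[0.63215866 0.4384236  0.02      ]
 [0.66136316 0.33034893 0.02      ]
 [0.4497726  0.27073026 0.02      ]
 [0.42061673 0.37720676 0.02      ]]
[[0.6611325  0.33469074 0.02      ]
 [0.45065157 0.27345038 0.02      ]
 [0.4197014  0.37921019 0.02      ]
 [0.62969512 0.44179838 0.02      ]]
```

```bash
python3 - <<'E'
from h import *
o6=np.array([180,180]);
def quad(n,C,z,name,img):
    L=[]
    for i in range(4):
        e,r,_=edge(img,C[i],C[(i+1)%4],half=2.5); L.append((e,r))
    out=[]
    for i in range(4):
        a=np.cross(*[np.r_[x,1] for x in L[i-1][0]]); b=np.cross(*[np.r_[x,1] for x in L[i][0]]); p=np.cross(a,b); out.append(p[:2]/p[2])
    W=ray(n,out,z); c=W.mean(0); d=W-np.roll(W,-1,0); s=np.linalg.norm(d,axis=1)
    l=d[np.argsort(s)[-2:]]; l=[v if v[0]>0 else -v for v in l]; ang=[np.degrees(np.arctan2(v[1],v[0])) for v in l]
    print(name,n,'c',c[:2].round(4),'sides',s.round(4),'ang',np.round(ang,2),'rms',[round(x[1],2) for x in L]); return W
t=cv2.imread('pics/top0.png'); s=cv2.imread('pics/side0.png')
tr=t[:,:,2]; sr=s[:,:,2]  # red channel: plate bright, foam dark
quad('top',np.array([(97,122),(197,85),(287,380),(187,415)])/6+[180,180],.021,'plate',tr)
quad('side',np.array([(145,92),(510,150),(485,268),(102,207)])/6+[180,262],.021,'plate',sr)
quad('top',np.array([(42,98),(232,40),(345,405),(153,466)])/6+[180,180],.02,'case',tr)
quad('side',np.array([(118,45),(563,118),(515,328),(43,248)])/6+[180,262],.02,'case',sr)
# stage edges
E={}
for n,img,off,C in (('top',tr,(280,130),dict(front=((195,545),(422,500)),right=((422,500),(375,280)),left=((190,530),(122,185)))),
    ('side',sr,(200,150),dict(front=((532,360),(602,187)),right=((600,187),(262,106)),left=((532,360),(178,270)),back=((178,270),(262,106))))):
    for k,(a,b) in C.items():
        e,r,_=edge(img,np.array(a)/6+off,np.array(b)/6+off,half=2.5)
        for z in (.04,.022 if k=='left' else .03):
            w=ray(n,e,z)[:,:2]; d=w[1]-w[0]; print(n,k,z,w.round(4).tolist(),'ang',np.degrees(np.arctan2(d[1],d[0])).round(2),'rms',round(r,2))
E
```

```text
plate top c [0.5428 0.3564] sides [0.0577 0.1803 0.0584 0.1794] ang [16.02 16.27] rms [np.float64(0.1), np.float64(0.26), np.float64(0.06), np.float64(0.41)]
plate side c [0.5432 0.3555] sides [0.1799 0.0619 0.1803 0.062 ] ang [16.21 16.22] rms [np.float64(0.02), np.float64(0.03), np.float64(0.2), np.float64(0.05)]
case top c [0.5419 0.3562] sides [0.1125 0.2238 0.1127 0.2243] ang [16.1  16.05] rms [np.float64(0.03), np.float64(0.06), np.float64(0.04), np.float64(0.24)]
case side c [0.5409 0.3603] sides [0.2227 0.116  0.2223 0.1161] ang [16.47 16.43] rms [np.float64(0.97), np.float64(0.05), np.float64(0.14), np.float64(0.03)]
top front 0.04 [[0.526, 0.0184], [0.5445, -0.1089]] ang -81.71 rms 0.06
top front 0.03 [[0.5279, 0.0178], [0.5465, -0.1103]] ang -81.71 rms 0.06
top right 0.04 [[0.5449, -0.1094], [0.6722, -0.0907]] ang 8.35 rms 0.03
top right 0.03 [[0.5469, -0.1108], [0.675, -0.092]] ang 8.35 rms 0.03
top left 0.04 [[0.5334, 0.0219], [0.7341, 0.0518]] ang 8.45 rms 0.04
top left 0.022 [[0.5368, 0.0208], [0.7398, 0.051]] ang 8.45 rms 0.04
side front 0.04 [[0.5244, 0.0274], [0.5449, -0.1075]] ang -81.38 rms 0.05
side front 0.03 [[0.5282, 0.0194], [0.5488, -0.1169]] ang -81.38 rms 0.05
side right 0.04 [[0.5485, -0.1081], [0.7521, -0.0779]] ang 8.42 rms 0.05
side right 0.03 [[0.5525, -0.1174], [0.7581, -0.087]] ang 8.42 rms 0.05
side left 0.04 [[0.5242, 0.03], [0.726, 0.0597]] ang 8.37 rms 0.02
side left 0.022 [[0.531, 0.0156], [0.7364, 0.0458]] ang 8.37 rms 0.02
side back 0.04 [[0.7338, 0.0552], [0.7585, -0.08]] ang -79.66 rms 0.12
side back 0.03 [[0.7397, 0.0474], [0.7646, -0.0891]] ang -79.66 rms 0.12
```

```bash
cat >> h.py <<'E'
from scipy.spatial.transform import Rotation as Rot
def tool():
    s=get_state(); q=s['ee_rot']; M=Rot.from_quat([q[1],q[2],q[3],q[0]]).as_matrix(); return s,M
def plan(target,jaw_deg):
    """tool-axis shift (units of 50mm) from measured pose, twist in units of 5deg"""
    s,M=tool(); d=np.array(target)-s['tcp_pos']; y=M[:,1]
    a=np.degrees(np.arctan2(y[1],y[0])); da=(jaw_deg-a+90)%180-90
    # tool x is down: rotation by +w about tool x turns yaw by -w
    print('t',round(s['t'],2),'tcp',s['tcp_pos'].round(4),'jaw',round(a,2),'toolx',M[:,0].round(4),'F',np.round(s['force'],1),'w',round(s['gripper_width'],3),'q',s['joints'].round(2))
    print('  linear',(M.T@d/.05).round(3),'twist',round(-da/5,3))
SC=np.radians(8.40); U=np.array([np.cos(SC),np.sin(SC)]); V=np.array([-np.sin(SC),np.cos(SC)]); O=.6122*U-.1225*V
def sw(x,y=0.): return O+x/1000*U+y/1000*V
E
python3 - <<'E'
from h import *
print('O',O,'rest',sw(-62))
print('bottle',ray('top',(288,273),.06),'wheel',ray('top',(362,272),.037))
plan([.543,.356,.17],106.2)
E
```

```text
O [ 0.62352769 -0.03175383] rest [ 0.56219281 -0.04081098]
bottle [[0.35511893 0.10725121 0.06      ]] wheel [[ 0.34976801 -0.13299192  0.037     ]]
t 0.1 tcp [ 0.2681 -0.6189  0.2216] jaw -66.57 toolx [-8.0e-04  1.6e-03 -1.0e+00] F [ 1.2 -0.2 -1.1] w 0.999 q [ 1.13  0.47 -0.05  1.53  0.02  1.14 -0.08]
  linear [  1.059 -15.702 -12.796] twist 1.446
```

Call:
play_rows(
  claw=[1,1,1,1,1,1,1,1,1,1,1,1,1,1,1,1,1,1,1,1],
  linear=[
    [0,-8.1,-7.5],
    [0,-8.1,-7.5],
    [0,-8.1,-7.5],
    [0,-8.1,-7.5],
    [0,-8.1,-7.5],
    [0,-8.1,-7.5],
    [0,-8.1,-7.5],
    [0,-8.1,-7.5],
    [0,-8.1,-7.5],
    [0,-8.1,-7.5],
    [0,-8.1,-7.5],
    [0,-15.7,-12.8],
    [0,-15.7,-12.8],
    [0,-15.7,-12.8],
    [0,-15.7,-12.8],
    [0,-15.7,-12.8],
    [0,-15.7,-12.8],
    [0,-15.7,-12.8],
    [0,-15.7,-12.8],
    [0,-15.7,-12.8],
  ],
  twist=[0,0,0,0,0,0,0,0,0,0,0,0.2,0.4,0.6,0.8,1.0,1.2,1.45,1.45,1.45],
  grip_force=30,
)

```text
t: 2.1
tcp_pos: [0.5406, 0.342, 0.222]
ee_rot: [-0.1, -0.7, -0.099, 0.7]
force: [0.4, -0.1, 0.3]
gripper_width: 1.002
```

```bash
python3 - <<'E'
from h import *
plan([.543,.356,.06],106.2)
E
```

```text
t 2.1 tcp [0.5406 0.342  0.222 ] jaw -73.85 toolx [-5.e-04 -9.e-04 -1.e+00] F [ 0.4 -0.1  0.3] w 1.002 q [-0.24  0.47 -0.54  1.6   0.26  1.15 -2.14]
  linear [ 3.239 -0.258 -0.126] twist -0.01
```

Call:
play_rows(
  claw=[1,1,1,1,1,1,1],
  linear=[
    [0,0,0],
    [0.8,-0.1,0],
    [1.6,-0.1,0],
    [2.4,-0.1,0],
    [2.4,-0.1,0],
    [2.4,-0.1,0],
    [2.4,-0.1,0],
  ],
  twist=[0,0,0,0,0,0,0],
)

```text
t: 2.8
tcp_pos: [0.5405, 0.3463, 0.105]
ee_rot: [0.099, 0.701, 0.1, -0.699]
force: [0.5, -0.3, 0.9]
gripper_width: 0.998
```

```bash
python3 - <<'E'
from h import *
plan([.543,.356,.011],106.2)
cv2.imwrite("pics/s1.png", viewer.grab_frame('side')[:,:,::-1]); crop('pics/s1.png','pics/s1c.png',130,190,200,150,4)
E
```

```text
t 2.8 tcp [0.5405 0.3463 0.105 ] jaw -73.84 toolx [ 0.0034  0.0025 -1.    ] F [ 0.5 -0.3  0.9] w 0.998 q [-0.28  0.58 -0.5   1.71  0.34  0.93 -2.2 ]
  linear [ 1.882 -0.17  -0.096] twist -0.009
```

View pics/s1c.png

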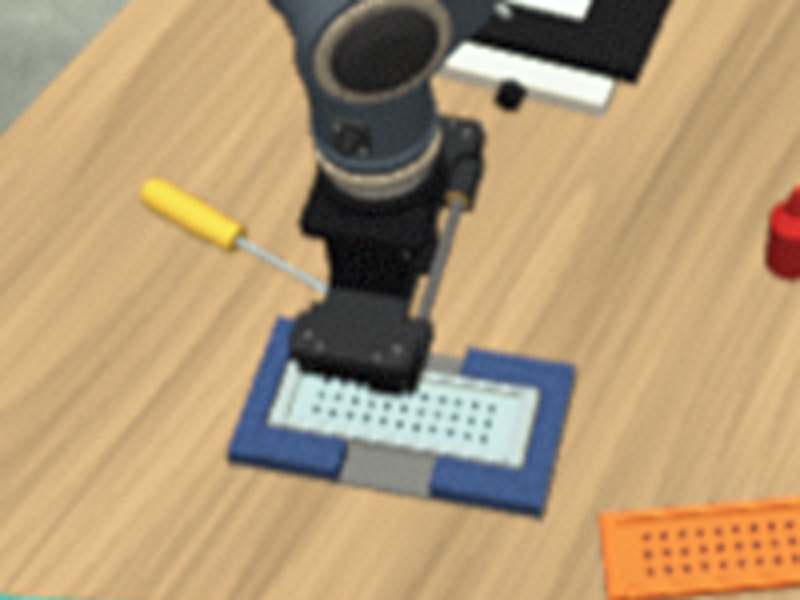

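Call:
play_rows(
  claw=[1,1,1,1,1,1,1],
  linear=[
    [0,-0.17,-0.1],
    [0.4,-0.17,-0.1],
    [0.8,-0.17,-0.1],
    [1.2,-0.17,-0.1],
    [1.2,-0.17,-0.1],
    [1.2,-0.17,-0.1],
    [1.2,-0.17,-0.1],
  ],
  twist=[0,0,0,0,0,0,0],
)

```text
t: 3.55
tcp_pos: [0.5425, 0.356, 0.0443]
ee_rot: [0.099, 0.701, 0.1, -0.699]
force: [-0.2, -0.7, 0.3]
gripper_width: 1.0
```

```bash
python3 - <<'E'
from h import *
plan([.543,.356,.011],106.2)
E
```

```text
t 3.55 tcp [0.5425 0.356  0.0443] jaw -73.82 toolx [ 0.0025  0.0019 -1.    ] F [-0.2 -0.7  0.3] w 1.0 q [-0.32  0.66 -0.47  1.73  0.38  0.84 -2.25]
  linear [ 0.666  0.003 -0.007] twist -0.004
```

Call:
play_rows(
  claw=[1,1,1,1,1,1,1],
  linear=[
    [0.2,0,0],
    [0.4,0,0],
    [0.55,0,0],
    [0.66,0,0],
    [0.66,0,0],
    [0.66,0,0],
    [0.66,0,0],
  ],
  twist=[0,0,0,0,0,0,0],
)

```text
t: 4.25
tcp_pos: [0.5418, 0.355, 0.0098]
ee_rot: [0.099, 0.7, 0.1, -0.7]
force: [0.0, -0.6, 0.3]
gripper_width: 0.999
```

```bash
python3 - <<'E'
from h import *
plan([.543,.356,.011],106.2)
for n in('side','top'):
    cv2.imwrite(f"pics/{n}2.png", viewer.grab_frame(n)[:,:,::-1])
crop('pics/side2.png','pics/s2c.png',170,230,130,95,6)
crop('pics/top2.png','pics/t2c.png',170,170,100,95,6)
E
```

```text
t 4.25 tcp [0.5418 0.355  0.0098] jaw -73.83 toolx [ 5.e-04  4.e-04 -1.e+00] F [ 0.  -0.6  0.3] w 0.999 q [-0.33  0.71 -0.45  1.74  0.41  0.78 -2.27]
  linear [-0.023 -0.012 -0.028] twist -0.005
```

View pics/s2c.png

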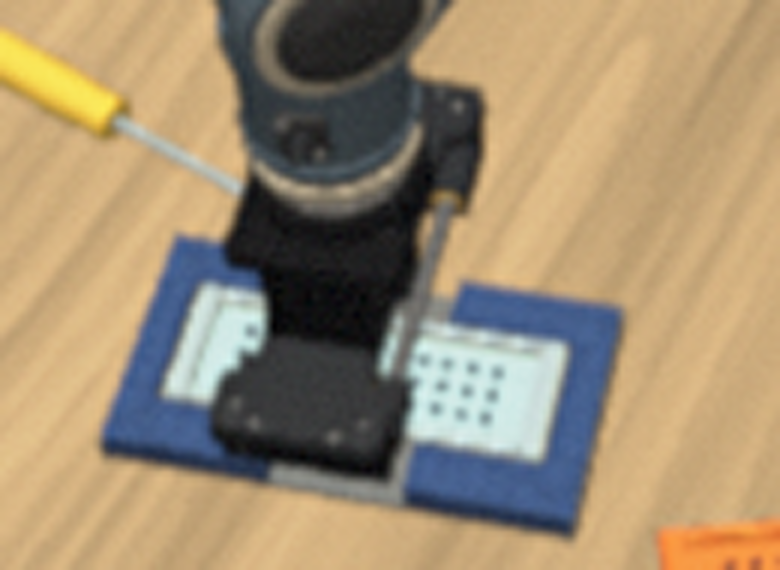

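View pics/t2c.png

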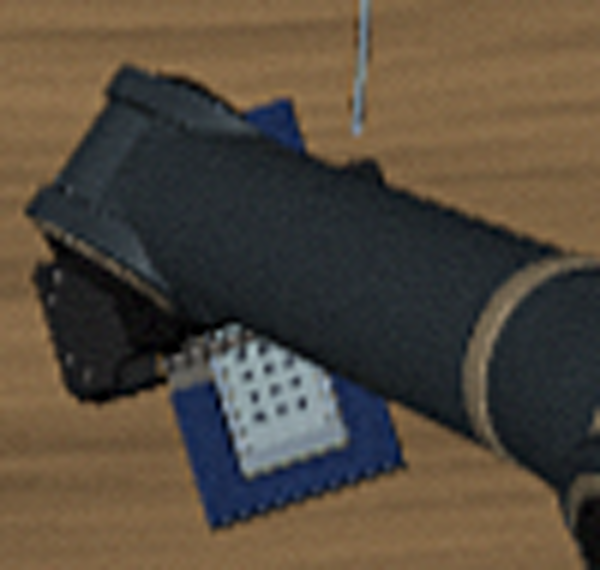

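Call:
play_rows(
  claw=[1,1,0.3,-0.4,-1,-1,-1,-1,-1,-1,-1,-1],
  linear=[
    [-0.04,-0.01,-0.02],
    [-0.04,-0.01,-0.02],
    [-0.04,-0.01,-0.02],
    [-0.04,-0.01,-0.02],
    [-0.04,-0.01,-0.02],
    [-0.04,-0.01,-0.02],
    [-0.04,-0.01,-0.02],
    [-0.04,-0.01,-0.02],
    [-0.04,-0.01,-0.02],
    [-0.04,-0.01,-0.02],
    [-0.04,-0.01,-0.02],
    [-0.04,-0.01,-0.02],
  ],
  twist=[0,0,0,0,0,0,0,0,0,0,0,0],
  grip_force=30,
)

```text
t: 5.55
tcp_pos: [0.5424, 0.3557, 0.0115]
ee_rot: [0.099, 0.7, 0.1, -0.7]
force: [-0.4, 0.7, -0.2]
gripper_width: 0.685
```

```bash
python3 - <<'E'
from h import *
plan([.543,.356,.15],106.2)
E
```

```text
t 5.55 tcp [0.5424 0.3557 0.0115] jaw -73.82 toolx [-0.e+00  2.e-04 -1.e+00] F [-0.4  0.7 -0.2] w 0.685 q [-0.33  0.71 -0.45  1.74  0.41  0.79 -2.27]
  linear [-2.77  -0.003 -0.014] twist -0.005
```

Call:
play_rows(
  claw=[-1,-1,-1,-1,-1,-1,-1,-1,-1,-1],
  linear=[
    [-0.1,0,0],
    [-0.2,0,0],
    [-0.3,0,0],
    [-0.5,0,0],
    [-0.8,0,0],
    [-1.2,0,0],
    [-1.6,0,0],
    [-2.0,0,0],
    [-2.4,0,0],
    [-2.4,0,0],
  ],
  twist=[0,0,0,0,0,0,0,0,0,0],
)

```text
t: 6.55
tcp_pos: [0.5442, 0.3573, 0.136]
ee_rot: [0.098, 0.703, 0.101, -0.698]
force: [-0.5, 1.4, -2.1]
gripper_width: 0.687
```

```bash
python3 - <<'E'
from h import *
cv2.imwrite("pics/s3.png", viewer.grab_frame('side')[:,:,::-1]); crop('pics/s3.png','pics/s3c.png',150,150,160,150,4)
plan([*(sw(-110,60)),.13],98.4)
plan([*(sw(-90,0)),.13],98.4)
plan([*(sw(-62,0)),.13],98.4)
E
```

```text
t 6.6 tcp [0.5433 0.3564 0.1339] jaw -73.83 toolx [ 0.0037  0.0023 -1.    ] F [-0.3 -0.2 -3.7] w 0.685 q [-0.29  0.56 -0.51  1.67  0.32  0.99 -2.2 ]
  linear [0.059 6.416 2.638] twist 1.554
t 6.6 tcp [0.5433 0.3564 0.1339] jaw -73.83 toolx [ 0.0037  0.0023 -1.    ] F [-0.3 -0.2 -3.7] w 0.685 q [-0.29  0.56 -0.51  1.67  0.32  0.99 -2.2 ]
  linear [0.059 7.659 2.404] twist 1.554
t 6.6 tcp [0.5433 0.3564 0.1339] jaw -73.83 toolx [ 0.0037  0.0023 -1.    ] F [-0.3 -0.2 -3.7] w 0.685 q [-0.29  0.56 -0.51  1.67  0.32  0.99 -2.2 ]
  linear [0.061 7.735 1.849] twist 1.554
```

View pics/s3c.png

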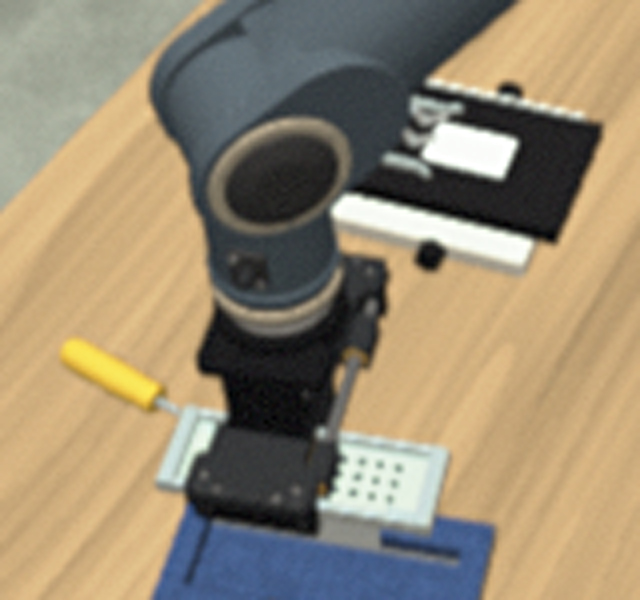

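```bash
python3 - <<'E'
from h import *
cv2.imwrite("pics/t3.png", viewer.grab_frame('top')[:,:,::-1])
a=cv2.imread('pics/s3.png');b=cv2.imread('pics/t3.png')
cv2.imwrite('pics/b3.png',cv2.resize(np.hstack([a,b]),(800,300),interpolation=cv2.INTER_AREA))
E
```

```text
(no output)
```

View pics/b3.png

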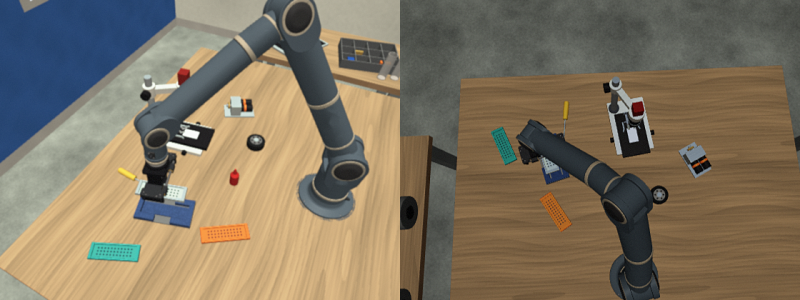

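```bash
python3 - <<'E'
from h import *
im=cv2.imread('pics/s3.png'); im2=cv2.imread('pics/t3.png')
for z in np.arange(.15,.56,.05):
    for n,i in(('side',im),('top',im2)):
        p=proj(n,[.5433,.3564,z])[0]; cv2.circle(i,tuple(int(round(v)) for v in p),1,(0,0,255),-1)
        cv2.putText(i,f'{z*100:.0f}',tuple(int(v)+4 for v in p),0,.25,(0,255,255),1)
a=cv2.resize(im[120:300,150:300],None,fx=3,fy=3); b=cv2.resize(im2[130:270,140:260],None,fx=3,fy=3)
h=max(len(a),len(b)); f=lambda x:cv2.copyMakeBorder(x,0,h-len(x),0,0,cv2.BORDER_CONSTANT)
o=np.hstack([f(a),f(b)]);cv2.imwrite('pics/w3.png',cv2.resize(o,None,fx=.98,fy=.98)[:600,:800]);print(o.shape)
E
```

```text
(540, 810, 3)
```

View pics/w3.png

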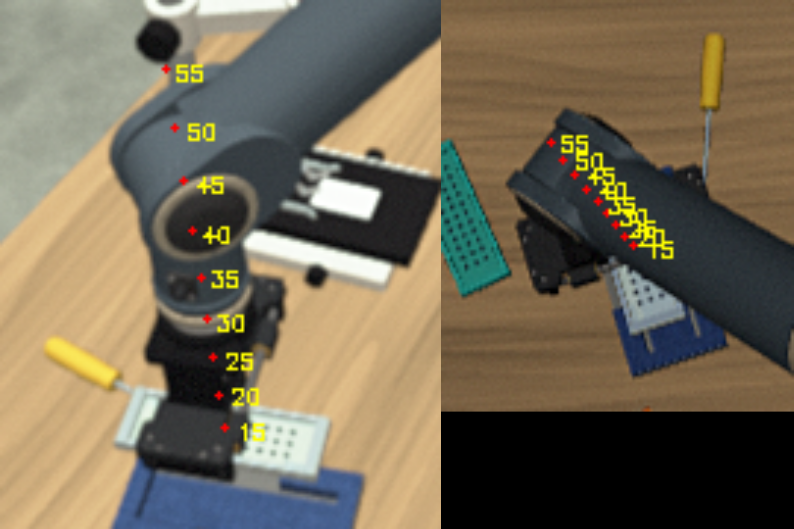

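Call:
play_rows(
  claw=[-1,-1,-1,-1,-1,-1,-1,-1,-1,-1,-1,-1,-1,-1,-1,-1,-1,-1,-1,-1],
  linear=[
    [0,0.3,0.15],
    [0,0.7,0.4],
    [0,1.2,0.7],
    [0,1.7,1.0],
    [0,2.2,1.3],
    [0,2.7,1.6],
    [0,3.2,1.9],
    [0,3.7,2.1],
    [0,4.2,2.3],
    [0,4.7,2.5],
    [0,5.2,2.6],
    [0,5.7,2.7],
    [0,6.2,2.8],
    [0,6.7,2.8],
    [0,7.1,2.8],
    [0,7.4,2.8],
    [0,7.6,2.8],
    [0,7.6,2.8],
    [0,7.6,2.8],
    [0,7.6,2.8],
  ],
  twist=[0,0.1,0.2,0.3,0.4,0.5,0.6,0.7,0.8,0.9,1.0,1.1,1.2,1.3,1.4,1.5,1.55,1.55,1.55,1.55],
)

```text
t: 8.65
tcp_pos: [0.5135, -0.0471, 0.1315]
ee_rot: [-0.052, -0.705, -0.053, 0.705]
force: [0.2, 0.1, -2.2]
gripper_width: 0.683
```

```bash
python3 - <<'E'
from h import *
plan([*(sw(-110,0)),.07],98.4)
for n in('side','top'):
    cv2.imwrite(f"pics/{n}4.png", viewer.grab_frame(n)[:,:,::-1])
crop('pics/side4.png','pics/s4c.png',170,70,180,150,4)
crop('pics/top4.png','pics/t4c.png',260,100,130,150,4)
E
```

```text
t 8.65 tcp [ 0.5135 -0.0471  0.1315] jaw -81.46 toolx [-3.e-04  5.e-04 -1.e+00] F [ 0.2  0.1 -2.2] w 0.683 q [ 0.37  0.35 -0.44  1.98  0.2   0.85 -1.6 ]
  linear [ 1.23   0.019 -0.022] twist 0.028
```

View pics/s4c.png

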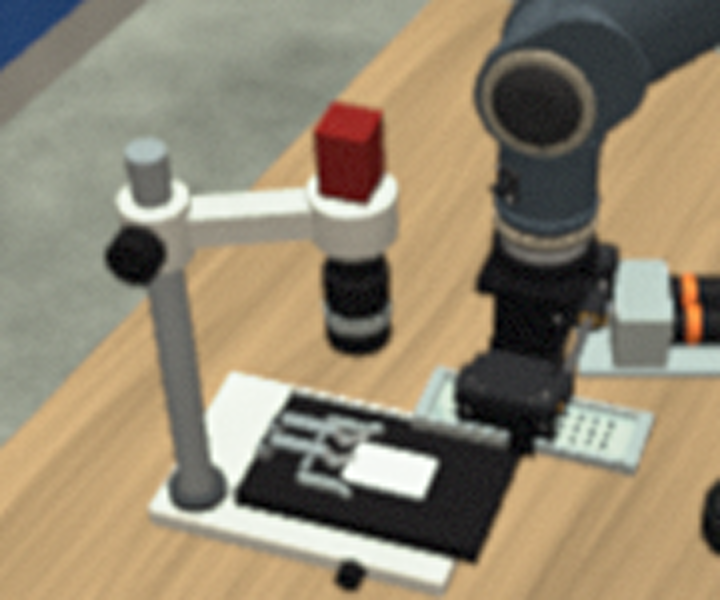

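View pics/t4c.png

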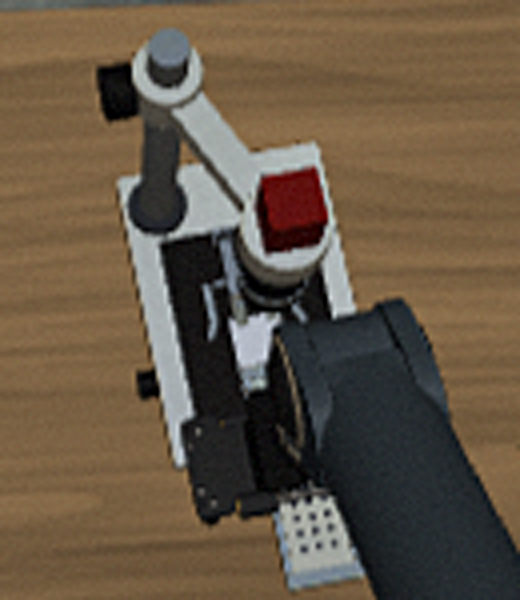

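```bash
python3 - <<'E'
from h import *
def toS(P): d=P[:,:2]-O; return np.c_[d@U,d@V,P[:,2]]*1000
for z in (.40,.43,.46,.5): print(z,toS(ray('top',[(260+280/4,100+322/4),(260+340/4,100+318/4),(260+400/4,100+300/4),(260+330/4,100+240/4)],z)).round(0).tolist())
# side: pixel extreme, intersect with plane scope y=c
K,R,t=cam('side'); c=-R.T@t
for uv in ((170+480/4,70+95/4),(170+397/4,70+215/4),(170+478/4,70+270/4)):
    d=R.T@np.linalg.inv(K)@np.r_[uv,1]
    for y in (40,0,-40,-80):
        P0=np.r_[sw(0,y),0]; n=np.r_[V,0]; k=(P0-c)@n/(d@n); print(uv,y,toS((c+k*d)[None]).round(0))
E
```

```text
0.4 [[-58.0, 30.0, 400.0], [-62.0, -9.0, 400.0], [-58.0, -51.0, 400.0], [-9.0, -14.0, 400.0]]
0.43 [[-65.0, 34.0, 430.0], [-70.0, -4.0, 430.0], [-65.0, -44.0, 430.0], [-18.0, -9.0, 430.0]]
0.46 [[-73.0, 38.0, 460.0], [-77.0, 1.0, 460.0], [-73.0, -38.0, 460.0], [-27.0, -4.0, 460.0]]
0.5 [[-83.0, 44.0, 500.0], [-87.0, 8.0, 500.0], [-83.0, -30.0, 500.0], [-38.0, 3.0, 500.0]]
(290.0, 93.75) 40 [[-76.  40. 445.]]
(290.0, 93.75) 0 [[-64.   0. 417.]]
(290.0, 93.75) -40 [[-51. -40. 390.]]
(290.0, 93.75) -80 [[-39. -80. 362.]]
(269.25, 123.75) 40 [[-18.  40. 338.]]
(269.25, 123.75) 0 [[ -3.  -0. 305.]]
(269.25, 123.75) -40 [[ 12. -40. 273.]]
(269.25, 123.75) -80 [[ 27. -80. 241.]]
(289.5, 137.5) 40 [[-77.  40. 305.]]
(289.5, 137.5) 0 [[-65.  -0. 271.]]
(289.5, 137.5) -40 [[-52. -40. 237.]]
(289.5, 137.5) -80 [[-40. -80. 203.]]
```

Call:
play_rows(
  claw=[-1,-1,-1,-1,-1,-1,-1,-1,-1,-1,-1,-1,-1],
  linear=[
    [0.3,0.02,0],
    [0.6,0.02,0],
    [0.9,0.02,0],
    [1.2,0.02,0],
    [1.25,0.02,-0.02],
    [1.25,0.02,-0.1],
    [1.25,0.02,-0.2],
    [1.25,0.02,-0.3],
    [1.25,0.02,-0.4],
    [1.25,0.02,-0.5],
    [1.25,0.02,-0.6],
    [1.25,0.02,-0.6],
    [1.25,0.02,-0.6],
  ],
  twist=[0.03,0.03,0.03,0.03,0.03,0.03,0.03,0.03,0.03,0.03,0.03,0.03,0.03],
)

```text
t: 10.05
tcp_pos: [0.5435, -0.045, 0.069]
ee_rot: [-0.051, -0.705, -0.051, 0.705]
force: [-0.6, 0.7, -3.1]
gripper_width: 0.684
```

```bash
python3 - <<'E'
from h import *
plan([*(sw(-62,0)),.05],98.4)
for n in('side','top'):
    cv2.imwrite(f"pics/{n}5.png", viewer.grab_frame(n)[:,:,::-1])
crop('pics/side5.png','pics/s5c.png',180,80,140,140,4)
crop('pics/top5.png','pics/t5c.png',280,110,100,120,5)
E
```

```text
t 10.05 tcp [ 0.5435 -0.045   0.069 ] jaw -81.72 toolx [-3.e-04 -1.e-04 -1.e+00] F [-0.6  0.7 -3.1] w 0.684 q [ 0.32  0.48 -0.4   1.97  0.27  0.75 -1.67]
  linear [ 0.379 -0.029 -0.381] twist -0.025
```

View pics/s5c.png

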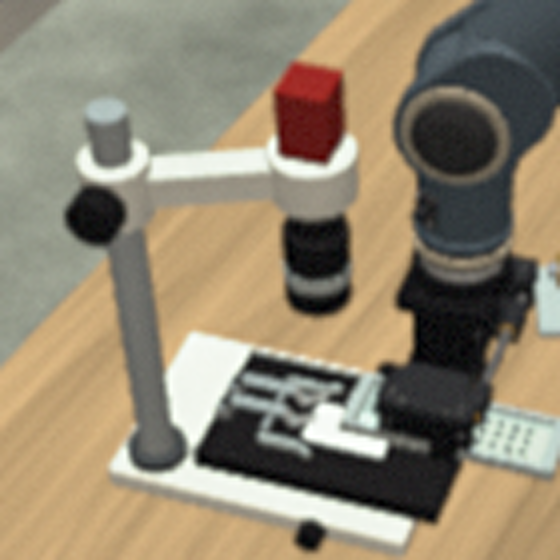

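View pics/t5c.png

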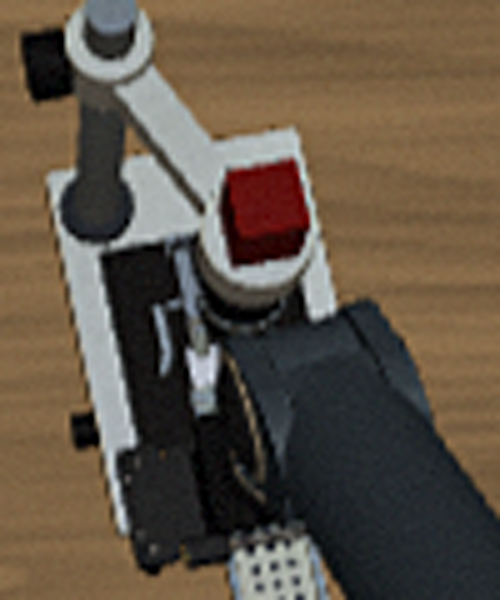

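Call:
play_rows(
  claw=[-1,-1,-1,-1,-1,-1,-1],
  linear=[
    [0,-0.03,-0.08],
    [0,-0.03,-0.16],
    [0,-0.03,-0.24],
    [0.1,-0.03,-0.32],
    [0.25,-0.03,-0.38],
    [0.33,-0.03,-0.38],
    [0.33,-0.03,-0.38],
  ],
  twist=[-0.03,-0.03,-0.03,-0.03,-0.03,-0.03,-0.03],
)

```text
t: 10.85
tcp_pos: [0.5613, -0.0408, 0.0513]
ee_rot: [-0.052, -0.704, -0.052, 0.706]
force: [-0.8, -0.5, -3.5]
gripper_width: 0.685
```

```bash
python3 - <<'E'
from h import *
plan([*(sw(-62,0)),.0425],98.4)
for n in('side','top'):
    cv2.imwrite(f"pics/{n}6.png", viewer.grab_frame(n)[:,:,::-1])
crop('pics/side6.png','pics/s6c.png',180,80,140,140,4)
crop('pics/top6.png','pics/t6c.png',280,110,100,120,5)
E
```

```text
t 10.85 tcp [ 0.5613 -0.0408  0.0513] jaw -81.57 toolx [-2.5e-03  1.0e-04 -1.0e+00] F [-0.8 -0.5 -3.5] w 0.685 q [ 0.29  0.53 -0.39  1.93  0.29  0.73 -1.68]
  linear [ 0.177  0.003 -0.019] twist 0.005
```

View pics/s6c.png

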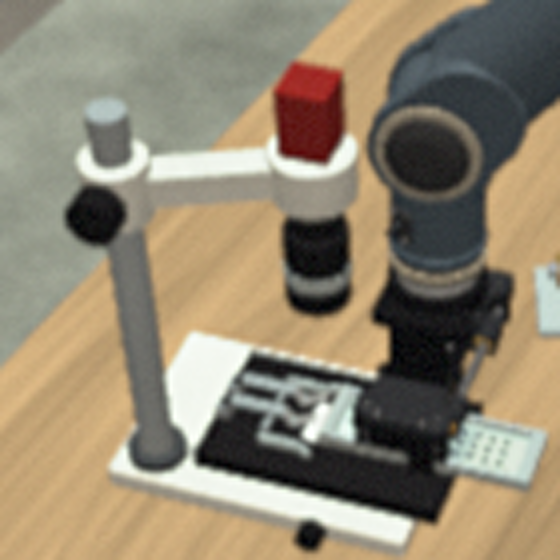

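View pics/t6c.png

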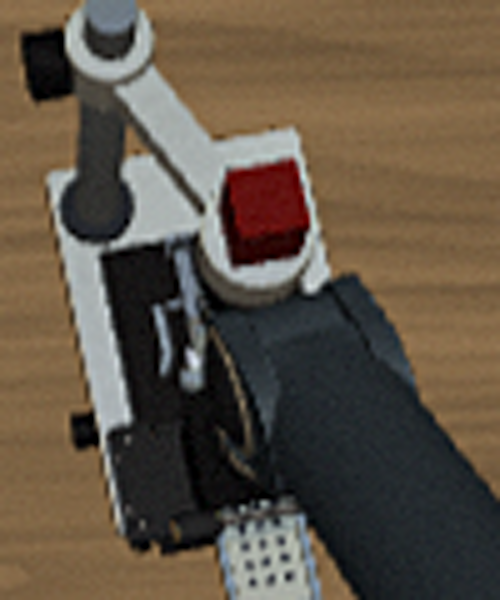

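Call:
play_rows(
  claw=[-1,-1,-1,-1,-1,-1,-1,-1,-1],
  linear=[
    [0.03,0,-0.02],
    [0.06,0,-0.02],
    [0.09,0,-0.02],
    [0.12,0,-0.02],
    [0.14,0,-0.02],
    [0.15,0,-0.02],
    [0.16,0,-0.02],
    [0.16,0,-0.02],
    [0.16,0,-0.02],
  ],
  twist=[0,0,0,0,0,0,0,0,0],
)

```text
t: 11.85
tcp_pos: [0.5632, -0.0406, 0.0446]
ee_rot: [0.052, 0.705, 0.052, -0.705]
force: [0.5, -0.2, -2.6]
gripper_width: 0.685
```

```bash
python3 - <<'E'
from h import *
plan([*(sw(-62,0)),.0425],98.4)
E
```

```text
t 11.85 tcp [ 0.5632 -0.0406  0.0446] jaw -81.58 toolx [ 1.e-04 -0.e+00 -1.e+00] F [ 0.5 -0.2 -2.6] w 0.685 q [ 0.29  0.54 -0.38  1.94  0.29  0.72 -1.69]
  linear [0.042 0.001 0.021] twist 0.005
```

Call:
play_rows(
  claw=[-1,-1,-1,-1,-1],
  linear=[
    [0.02,0,0.02],
    [0.03,0,0.02],
    [0.04,0,0.02],
    [0.04,0,0.02],
    [0.04,0,0.02],
  ],
  twist=[0,0,0,0,0],
)

```text
t: 12.35
tcp_pos: [0.5622, -0.0408, 0.0425]
ee_rot: [0.052, 0.705, 0.052, -0.705]
force: [-0.2, -0.3, -3.1]
gripper_width: 0.687
```

```bash
python3 - <<'E'
from h import *
plan([*(sw(-62,0)),.0425],98.4)
cv2.imwrite("pics/side7.png", viewer.grab_frame('side')[:,:,::-1])
crop('pics/side7.png','pics/s7c.png',225,160,100,60,8)
E
```

```text
t 12.35 tcp [ 0.5622 -0.0408  0.0425] jaw -81.58 toolx [ 1.e-04 -0.e+00 -1.e+00] F [-0.2 -0.3 -3.1] w 0.687 q [ 0.29  0.54 -0.38  1.94  0.3   0.72 -1.69]
  linear [0.001 0.001 0.001] twist 0.005
```

View pics/s7c.png

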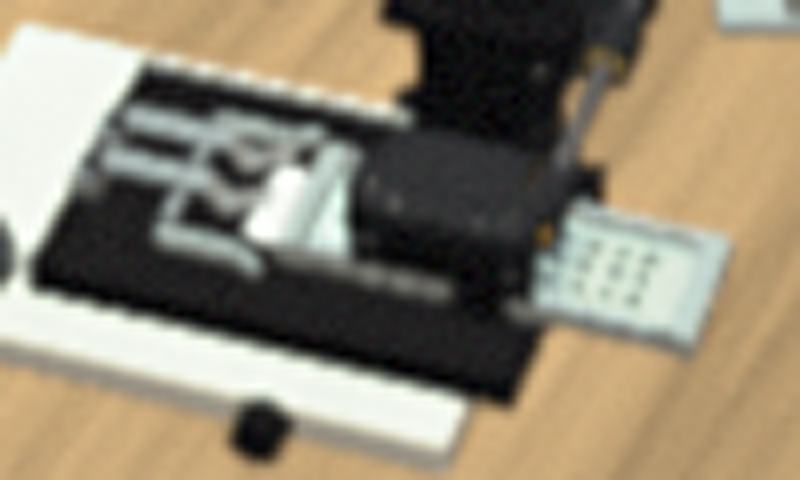

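Call:
play_rows(
  claw=[-1,-1,-1,-1],
  linear=[
    [0.01,0,0],
    [0.02,0,0],
    [0.02,0,0],
    [0.02,0,0],
  ],
  twist=[0,0,0,0],
)

```text
t: 12.8
tcp_pos: [0.5623, -0.0408, 0.0424]
ee_rot: [0.052, 0.705, 0.052, -0.705]
force: [-3.0, -0.2, 5.7]
gripper_width: 0.679
```

Call:
play_rows(
  claw=[0.45,0.5,0.6,0.8,1,1,1],
  linear=[
    [0,0,0],
    [0,0,0],
    [0,0,0],
    [0,0,0],
    [0,0,0],
    [-0.02,0,0],
    [-0.02,0,0],
  ],
  twist=[0,0,0,0,0,0,0],
)

```text
t: 13.5
tcp_pos: [0.5623, -0.0408, 0.0426]
ee_rot: [0.052, 0.705, 0.052, -0.705]
force: [-0.6, 1.2, -0.5]
gripper_width: 0.985
```

Call:
play_rows(
  claw=[1,1,1,1,1,1,1,1,1,1,1,1],
  linear=[
    [-0.3,0,0],
    [-0.6,0,0],
    [-1.0,0,0.2],
    [-1.2,0,0.6],
    [-1.2,0,1.2],
    [-1.2,0,1.8],
    [-1.2,0,2.0],
    [-1.2,0,2.0],
    [-1.2,0,2.0],
    [-1.2,0,2.0],
    [-1.2,0,2.0],
    [-1.2,0,2.0],
  ],
  twist=[0,0,0,0,0,0,0,0,0,0,0,0],
)

```text
t: 14.7
tcp_pos: [0.4639, -0.0552, 0.1024]
ee_rot: [0.052, 0.705, 0.052, -0.705]
force: [-0.2, -0.0, -1.0]
gripper_width: 0.999
```

```bash
python3 - <<'E'
from h import *
plan([*(sw(-135,0)),.0425],98.4)
for n in('side','top'):
    cv2.imwrite(f"pics/{n}8.png", viewer.grab_frame(n)[:,:,::-1])
crop('pics/side8.png','pics/s8c.png',215,150,110,75,7)
crop('pics/top8.png','pics/t8c.png',280,130,90,110,5)
E
```

```text
t 14.7 tcp [ 0.4639 -0.0552  0.1024] jaw -81.55 toolx [ 2.e-04  4.e-04 -1.e+00] F [-0.2 -0.  -1. ] w 0.999 q [ 0.4   0.32 -0.44  2.11  0.2   0.74 -1.59]
  linear [ 1.199  0.004 -0.526] twist 0.01
```

View pics/s8c.png

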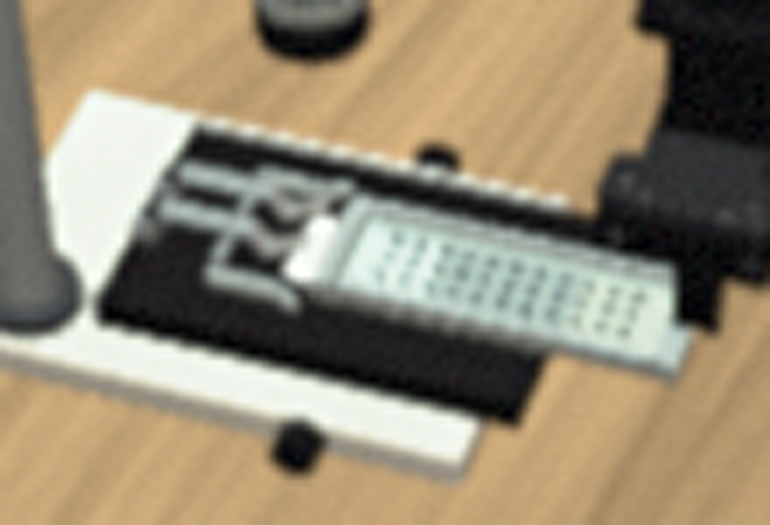

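View pics/t8c.png

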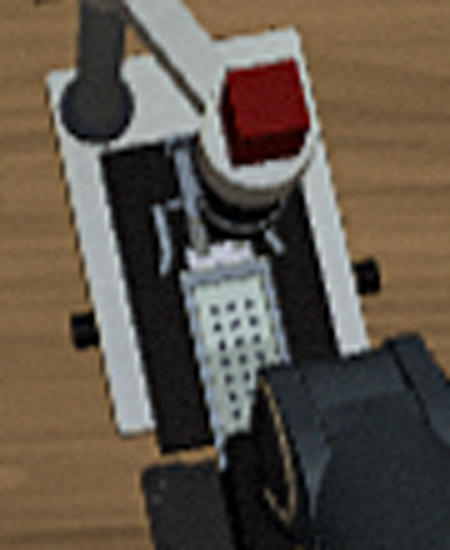

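```bash
python3 - <<'E'
from h import *
def toS(P): d=P[:,:2]-O; return np.c_[d@U,d@V]*1000
s=cv2.imread('pics/side8.png').max(2); t=cv2.imread('pics/top8.png').max(2)
for nm,n,im,a,b,off,k in (('right','side',s,(375,197),(590,243),(215,150),7),('front','side',s,(355,200),(318,288),(215,150),7),('left','side',s,(400,320),(640,370),(215,150),7),
   ('left','top',t,(188,285),(215,420),(280,130),5),('front','top',t,(185,280),(268,262),(280,130),5),('right','top',t,(272,275),(288,355),(280,130),5)):
    e,r,_=edge(im,np.array(a)/k+off,np.array(b)/k+off,half=2,margin=.05)
    for z in (.052,.040):
        w=toS(ray(n,e,z)); d=w[1]-w[0]; print(nm,n,z,w.round(1).tolist(),np.degrees(np.arctan2(d[1],d[0])).round(2),'rms',round(r,2))
# references in same picture: stage right edge (side), front
e,r,_=edge(s,np.array((590,205))/7+[215,150],np.array((210,130))/7+[215,150],half=2); print('stage right y=-65?',toS(ray('side',e,.04)).round(1))
im=cv2.resize(cv2.imread('pics/side8.png')[150:225,215:325],None,fx=7,fy=7,interpolation=cv2.INTER_CUBIC)
for x,y,z in [(28,30,.052),(28,-30,.052),(-152,30,.052),(-152,-30,.052),(34,13,.06),(34,-13,.06),(31,38,.046),(31,-38,.046)]:
    p=(proj('side',[*sw(x,y),z])[0]-[215,150]+.5)*7; cv2.circle(im,tuple(int(v) for v in p),4,(0,0,255),1)
cv2.imwrite('pics/s8d.png',im)
E
```

```text
right side 0.052 [[16.5, -34.4], [-91.3, -34.3]] 179.99 rms 0.04
right side 0.04 [[20.9, -45.9], [-88.2, -45.9]] 179.99 rms 0.04
front side 0.052 [[27.6, -27.9], [11.9, 35.5]] 103.88 rms 0.76
front side 0.04 [[32.0, -39.4], [16.2, 24.8]] 103.88 rms 0.76
left side 0.052 [[-22.1, 40.5], [-135.5, 28.8]] -174.1 rms 0.21
left side 0.04 [[-18.2, 29.8], [-133.0, 18.0]] -174.1 rms 0.21
left top 0.052 [[17.2, 28.7], [-76.4, 30.2]] 179.08 rms 0.08
left top 0.04 [[20.1, 27.4], [-74.2, 28.9]] 179.08 rms 0.08
front top 0.052 [[13.4, 26.3], [22.6, -30.7]] -80.81 rms 0.76
front top 0.04 [[16.3, 25.0], [25.6, -32.5]] -80.81 rms 0.76
right top 0.052 [[13.3, -29.8], [-42.4, -29.6]] 179.87 rms 0.07
right top 0.04 [[16.2, -31.6], [-39.9, -31.4]] 179.87 rms 0.07
stage right y=-65? [[-81.5 -66. ]
 [114.8 -63.9]]
```

View pics/s8d.png

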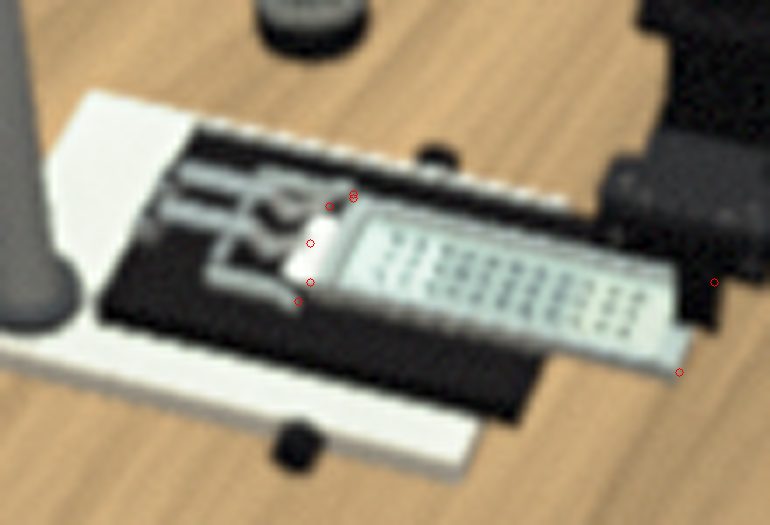

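Call:
play_rows(
  claw=[1,1,1,1,1,1,1,1,1,1],
  linear=[
    [0,0,-0.2],
    [0,0,-0.47],
    [0.2,0,-0.47],
    [0.5,0,-0.47],
    [0.8,0,-0.47],
    [1.0,0,-0.47],
    [1.15,0,-0.47],
    [1.2,0,-0.47],
    [1.2,0,-0.47],
    [1.2,0,-0.47],
  ],
  twist=[0,0,0,0,0,0,0,0,0,0],
)

```text
t: 15.8
tcp_pos: [0.487, -0.052, 0.0429]
ee_rot: [0.052, 0.706, 0.052, -0.705]
force: [-0.2, 0.5, 0.3]
gripper_width: 0.996
```

```bash
python3 - <<'E'
from h import *
plan([*(sw(-138,0)),.0425],98.4)
E
```

```text
t 15.8 tcp [ 0.487  -0.052   0.0429] jaw -81.58 toolx [ 1.e-03 -1.e-04 -1.e+00] F [-0.2  0.5  0.3] w 0.996 q [ 0.34  0.45 -0.39  2.11  0.29  0.63 -1.68]
  linear [ 0.009 -0.001 -0.001] twist 0.004
```

Well placed. Now I'll close on the plate's outer end.

Call:
play_rows(
  claw=[0.8,0.6,0.5,0.4,0.3,0,-0.5,-1,-1,-1,-1,-1],
  linear=[
    [0,0,0],
    [0,0,0],
    [0,0,0],
    [0,0,0],
    [0,0,0],
    [0,0,0],
    [0,0,0],
    [0,0,0],
    [0,0,0],
    [0,0,0],
    [0,0,0],
    [0,0,0],
  ],
  twist=[0,0,0,0,0,0,0,0,0,0,0,0],
  grip_force=35,
)

```text
t: 17.0
tcp_pos: [0.4866, -0.052, 0.0426]
ee_rot: [0.052, 0.705, 0.052, -0.705]
force: [0.0, -0.3, 0.6]
gripper_width: 0.686
```

```bash
python3 - <<'E'
from h import *
plan([*(sw(-138,0)),.0425],98.4)
plan([*(sw(-91,0)),.0425],98.4)
E
```

```text
t 17.0 tcp [ 0.4866 -0.052   0.0426] jaw -81.58 toolx [ 1.e-04 -1.e-04 -1.e+00] F [ 0.  -0.3  0.6] w 0.686 q [ 0.34  0.45 -0.39  2.11  0.29  0.63 -1.68]
  linear [ 0.002 -0.001 -0.009] twist 0.005
t 17.0 tcp [ 0.4866 -0.052   0.0426] jaw -81.58 toolx [ 1.e-04 -1.e-04 -1.e+00] F [ 0.  -0.3  0.6] w 0.686 q [ 0.34  0.45 -0.39  2.11  0.29  0.63 -1.68]
  linear [ 0.002 -0.001 -0.949] twist 0.005
```

Call:
play_rows(
  claw=[-1,-1,-1,-1,-1,-1,-1,-1,-1,-1,-1,-1],
  linear=[
    [0,0,-0.03],
    [0,0,-0.06],
    [0,0,-0.09],
    [0,0,-0.12],
    [0,0,-0.15],
    [0,0,-0.18],
    [0,0,-0.21],
    [0,0,-0.24],
    [0,0,-0.27],
    [0,0,-0.3],
    [0,0,-0.3],
    [0,0,-0.3],
  ],
  twist=[0,0,0,0,0,0,0,0,0,0,0,0],
)

```text
t: 18.2
tcp_pos: [0.5018, -0.0497, 0.0426]
ee_rot: [0.052, 0.706, 0.052, -0.705]
force: [-1.2, 0.5, 1.1]
gripper_width: 0.685
```

```bash
python3 - <<'E'
from h import *
plan([*(sw(-91,0)),.0425],98.4)
cv2.imwrite("pics/side9.png", viewer.grab_frame('side')[:,:,::-1])
crop('pics/side9.png','pics/s9c.png',215,150,110,75,7)
E
```

```text
t 18.2 tcp [ 0.5018 -0.0497  0.0426] jaw -81.58 toolx [ 1.e-03  1.e-04 -1.e+00] F [-1.2  0.5  1.1] w 0.685 q [ 0.33  0.47 -0.39  2.08  0.29  0.65 -1.68]
  linear [ 0.003 -0.    -0.64 ] twist 0.005
```

View pics/s9c.png

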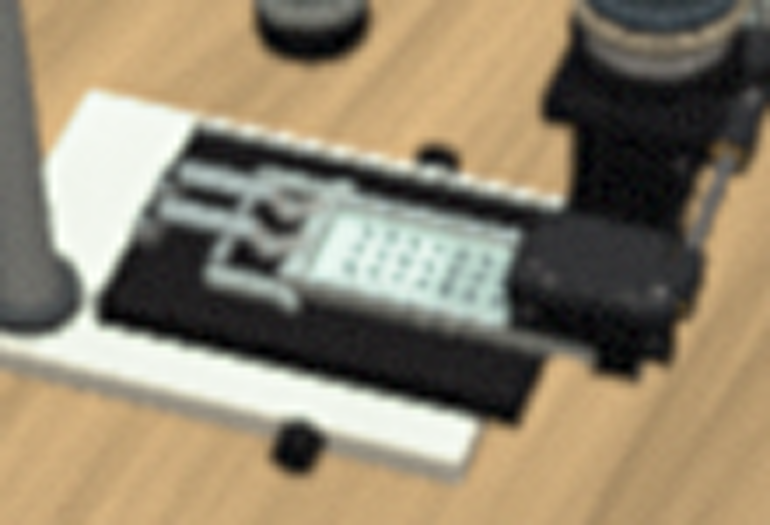

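The plate has entered the mouths under the raised clip tips, its front bar at about (300,250) in the crop, with low force. I'll keep sliding.

Call:
play_rows(
  claw=[-1,-1,-1,-1,-1,-1,-1,-1,-1,-1],
  linear=[
    [0,0,-0.03],
    [0,0,-0.06],
    [0,0,-0.09],
    [0,0,-0.12],
    [0,0,-0.15],
    [0,0,-0.18],
    [0,0,-0.21],
    [0,0,-0.24],
    [0,0,-0.24],
    [0,0,-0.24],
  ],
  twist=[0,0,0,0,0,0,0,0,0,0],
)

```text
t: 19.25
tcp_pos: [0.5077, -0.049, 0.0425]
ee_rot: [-0.052, -0.701, -0.051, 0.709]
force: [-14.2, -2.2, 17.4]
gripper_width: 0.687
```

```bash
python3 - <<'E'
from h import *
plan([*(sw(-91,0)),.0425],98.4); print(tool()[0]['moment'])
E
```

```text
t 19.25 tcp [ 0.5077 -0.049   0.0425] jaw -81.61 toolx [-0.0119 -0.0028 -0.9999] F [-14.2  -2.2  17.4] w 0.687 q [ 0.32  0.48 -0.39  2.05  0.29  0.67 -1.68]
  linear [-0.007 -0.002 -0.522] twist -0.002
[-0.1680034   3.30128863  0.06097743]
```

Call:
play_rows(
  claw=[-1,-1,-1,-1,-1,-1],
  linear=[
    [0,0,-0.03],
    [0,0,-0.06],
    [0,0,-0.09],
    [0,0,-0.12],
    [0,0,-0.12],
    [0,0,-0.12],
  ],
  twist=[0,0,0,0,0,0],
)

```text
t: 19.85
tcp_pos: [0.5116, -0.0485, 0.0424]
ee_rot: [-0.053, -0.699, -0.051, 0.711]
force: [-19.0, -1.4, 23.0]
gripper_width: 0.685
```

```bash
python3 - <<'E'
from h import *
plan([*(sw(-91,0)),.0425],98.4); print(tool()[0]['moment'])
cv2.imwrite("pics/side10.png", viewer.grab_frame('side')[:,:,::-1])
crop('pics/side10.png','pics/s10c.png',215,150,100,75,8)
E
```

```text
t 19.85 tcp [ 0.5116 -0.0485  0.0424] jaw -81.63 toolx [-0.0162 -0.0038 -0.9999] F [-19.   -1.4  23. ] w 0.685 q [ 0.32  0.49 -0.39  2.04  0.29  0.68 -1.68]
  linear [-0.009 -0.004 -0.443] twist -0.006
[-0.20994859  4.23210951  0.03628202]
```

View pics/s10c.png

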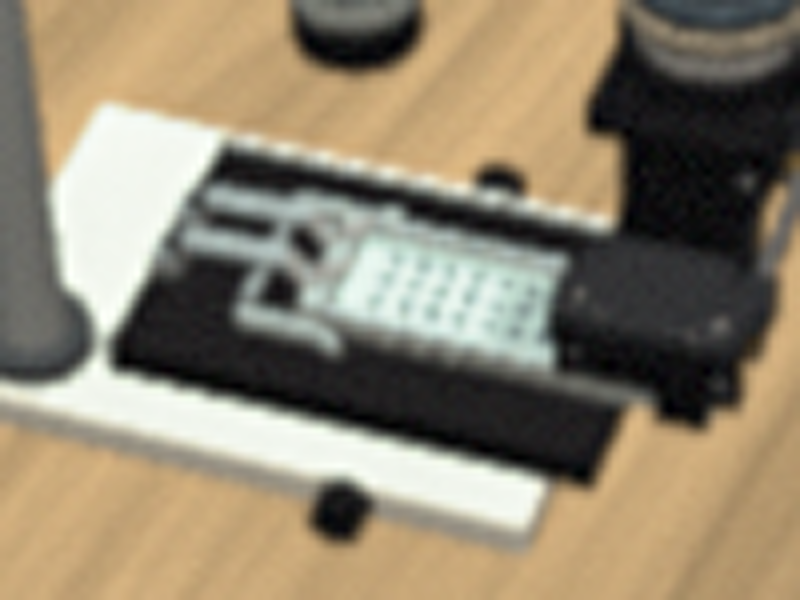

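Call:
play_rows(
  claw=[-1,-1,-1,-1,-1,-1,-1],
  linear=[
    [0,0,-0.03],
    [0,0,-0.06],
    [0,0,-0.09],
    [0,0,-0.12],
    [0,0,-0.15],
    [0,0,-0.15],
    [0,0,-0.15],
  ],
  twist=[0,0,0,0,0,0,0],
)

```text
t: 20.6
tcp_pos: [0.5231, -0.0469, 0.0425]
ee_rot: [-0.052, -0.702, -0.051, 0.708]
force: [-10.5, -2.0, 12.3]
gripper_width: 0.687
```

```bash
python3 - <<'E'
from h import *
plan([*(sw(-91,0)),.0425],98.4); print(tool()[0]['moment'])
E
```

```text
t 20.6 tcp [ 0.5231 -0.0469  0.0425] jaw -81.61 toolx [-0.0077 -0.0022 -1.    ] F [-10.5  -2.   12.3] w 0.687 q [ 0.31  0.5  -0.39  2.02  0.29  0.68 -1.69]
  linear [-0.001 -0.007 -0.212] twist -0.003
[-0.29960718  2.34204786 -0.01442994]
```

Call:
play_rows(
  claw=[-1,-1,-1,-1,-1,-1,-1,-1],
  linear=[
    [0,0,-0.02],
    [0,0,-0.04],
    [0,0,-0.06],
    [0,0,-0.08],
    [0,0,-0.1],
    [0,0,-0.12],
    [0,0,-0.12],
    [0,0,-0.12],
  ],
  twist=[0,0,0,0,0,0,0,0],
)

```text
t: 21.4
tcp_pos: [0.5301, -0.0457, 0.0425]
ee_rot: [-0.052, -0.703, -0.051, 0.707]
force: [-8.3, -0.9, 10.4]
gripper_width: 0.683
```

```bash
python3 - <<'E'
from h import *
plan([*(sw(-91,0)),.0425],98.4); print(tool()[0]['moment'])
E
```

```text
t 21.4 tcp [ 0.5301 -0.0457  0.0425] jaw -81.6 toolx [-0.0054 -0.0015 -1.    ] F [-8.3 -0.9 10.4] w 0.683 q [ 0.31  0.5  -0.38  2.01  0.29  0.69 -1.69]
  linear [ 0.001 -0.004 -0.068] twist 0.001
[-0.28250574  1.96770696 -0.02051322]
```

Call:
play_rows(
  claw=[-1,-1,-1,-1,-1,-1],
  linear=[
    [0,0,-0.02],
    [0,0,-0.04],
    [0,0,-0.06],
    [0,0,-0.07],
    [0,0,-0.07],
    [0,0,-0.07],
  ],
  twist=[0,0,0,0,0,0],
)

```text
t: 22.0
tcp_pos: [0.5325, -0.0454, 0.0425]
ee_rot: [-0.052, -0.702, -0.051, 0.708]
force: [-10.2, -1.6, 13.3]
gripper_width: 0.685
```

```bash
python3 - <<'E'
from h import *
plan([*(sw(-91,0)),.0425],98.4); print(tool()[0]['moment'])
cv2.imwrite("pics/side11.png", viewer.grab_frame('side')[:,:,::-1])
crop('pics/side11.png','pics/s11c.png',215,150,100,75,8)
E
```

```text
t 22.0 tcp [ 0.5325 -0.0454  0.0425] jaw -81.6 toolx [-0.0077 -0.0021 -1.    ] F [-10.2  -1.6  13.3] w 0.685 q [ 0.3   0.51 -0.38  2.    0.29  0.69 -1.69]
  linear [ 0.001 -0.004 -0.02 ] twist -0.001
[-0.33127728  2.40664375 -0.03673464]
```

View pics/s11c.png

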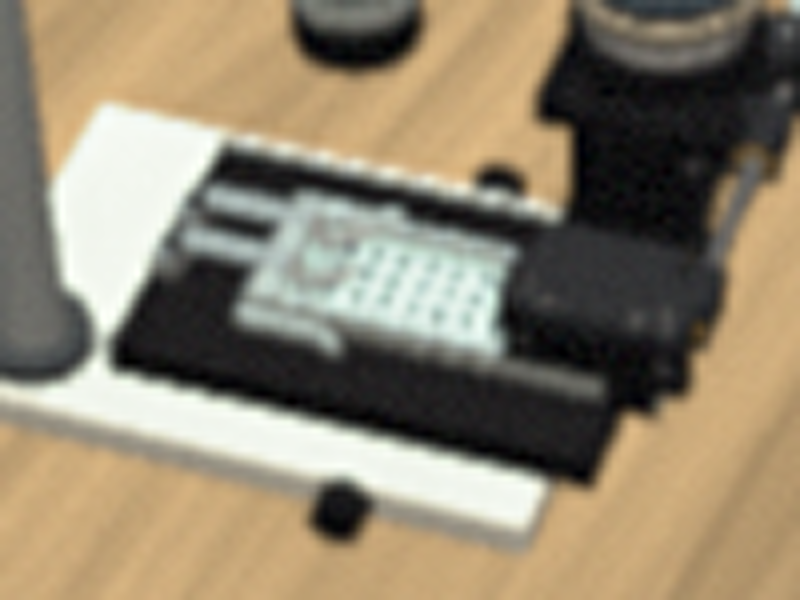

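Call:
play_rows(
  claw=[-1,-1,-1,-1,-1],
  linear=[
    [0,0,-0.02],
    [0,0,-0.04],
    [0,0,-0.05],
    [0,0,-0.05],
    [0,0,-0.05],
  ],
  twist=[0,0,0,0,0],
)

```text
t: 22.55
tcp_pos: [0.5325, -0.0454, 0.0425]
ee_rot: [-0.052, -0.701, -0.051, 0.71]
force: [-15.5, -1.3, 19.3]
gripper_width: 0.686
```

Call:
play_rows(
  claw=[-1,-1,-1,-1],
  linear=[
    [0,0,-0.02],
    [0,0,-0.04],
    [0,0,-0.04],
    [0,0,-0.04],
  ],
  twist=[0,0,0,0],
)

```text
t: 22.95
tcp_pos: [0.5325, -0.0454, 0.0425]
ee_rot: [-0.053, -0.699, -0.051, 0.711]
force: [-21.0, -2.5, 25.2]
gripper_width: 0.684
```

```bash
python3 - <<'E'
from h import *
plan([*(sw(-91,0)),.0425],98.4); print(tool()[0]['moment'])
E
```

```text
t 22.95 tcp [ 0.5325 -0.0454  0.0425] jaw -81.62 toolx [-0.0172 -0.0041 -0.9998] F [-21.   -2.5  25.2] w 0.684 q [ 0.3   0.51 -0.38  1.99  0.29  0.71 -1.69]
  linear [-0.001 -0.004 -0.02 ] twist -0.005
[-0.40799945  4.64054636  0.05466541]
```

Call:
play_rows(
  claw=[-1,-1,-1,-1,-1],
  linear=[
    [0,0,0.04],
    [0,0,0.08],
    [0,0,0.12],
    [0,0,0.15],
    [0,0,0.15],
  ],
  twist=[0,0,0,0,0],
)

```text
t: 23.45
tcp_pos: [0.5325, -0.0454, 0.0426]
ee_rot: [-0.052, -0.705, -0.052, 0.706]
force: [-4.5, -1.5, 4.9]
gripper_width: 0.688
```

```bash
python3 - <<'E'
from h import *
plan([*(sw(-91,0)),.0425],98.4); print(tool()[0]['moment'])
E
```

```text
t 23.45 tcp [ 0.5325 -0.0454  0.0426] jaw -81.59 toolx [-1.1e-03 -6.0e-04 -1.0e+00] F [-4.5 -1.5  4.9] w 0.688 q [ 0.31  0.51 -0.38  2.01  0.29  0.68 -1.69]
  linear [ 0.002 -0.005 -0.02 ] twist 0.001
[-0.31403867  1.10068937 -0.04138006]
```

Load is relaxed and the plate hasn't moved. I'll release it and withdraw upward, then back.

Call:
play_rows(
  claw=[0.42,0.46,0.55,0.7,0.9,1,1,1],
  linear=[
    [0,0,0],
    [0,0,0],
    [0,0,0],
    [0,0,0],
    [0,0,0],
    [0,0,0],
    [0,0,0],
    [0,0,0],
  ],
  twist=[0,0,0,0,0,0,0,0],
)

```text
t: 24.25
tcp_pos: [0.5331, -0.0451, 0.0426]
ee_rot: [0.052, 0.705, 0.052, -0.705]
force: [-1.2, 0.6, -0.8]
gripper_width: 0.991
```

Call:
play_rows(
  claw=[1,1,1,1,1,1,1,1,1,1,1,1,1,1,1],
  linear=[
    [-0.3,0,0],
    [-0.7,0,0],
    [-1.1,0,0.1],
    [-1.6,0,0.4],
    [-2.1,0,0.8],
    [-2.6,0.5,1.2],
    [-3,1.3,1.4],
    [-3,2.2,1.4],
    [-3,3.1,1.4],
    [-3,4,1.4],
    [-3,5,1.4],
    [-3,6,1.4],
    [-3,6,1.4],
    [-3,6,1.4],
    [-3,6,1.4],
  ],
  twist=[0,0,0,0,0,0,0,0,0,0,0,0,0,0,0],
)

```text
t: 25.75
tcp_pos: [0.5079, -0.3503, 0.1924]
ee_rot: [-0.052, -0.705, -0.053, 0.705]
force: [0.0, -0.6, -0.5]
gripper_width: 0.999
```

```bash
python3 - <<'E'
from h import *
plan([*(sw(-91,0)),.0425],98.4)
for n in('side','top'):
    cv2.imwrite(f"pics/{n}12.png", viewer.grab_frame(n)[:,:,::-1])
crop('pics/side12.png','pics/s12c.png',215,150,100,75,8)
crop('pics/top12.png','pics/t12c.png',280,130,90,110,5)
def toS(P): d=P[:,:2]-O; return np.c_[d@U,d@V]*1000
im=cv2.resize(cv2.imread('pics/side12.png')[150:225,215:315],None,fx=8,fy=8,interpolation=cv2.INTER_CUBIC)
im2=cv2.resize(cv2.imread('pics/top12.png')[130:240,280:370],None,fx=5,fy=5,interpolation=cv2.INTER_CUBIC)
for x,y,z in [(75,30,.052),(75,-30,.052),(-105,30,.052),(-105,-30,.052),(-93,-24,.052)]:
    p=(proj('side',[*sw(x,y),z])[0]-[215,150]+.5)*8; cv2.circle(im,tuple(int(v) for v in p),4,(0,0,255),1)
    p=(proj('top',[*sw(x,y),z])[0]-[280,130]+.5)*5; cv2.circle(im2,tuple(int(v) for v in p),3,(0,0,255),1)
cv2.imwrite('pics/s12d.png',im);cv2.imwrite('pics/t12d.png',im2)
E
```

```text
t 25.75 tcp [ 0.5079 -0.3503  0.1924] jaw -81.47 toolx [-1.0e-04  1.2e-03 -1.0e+00] F [ 0.  -0.6 -0.5] w 0.999 q [ 0.77  0.42 -0.32  1.7   0.15  1.05 -1.02]
  linear [ 3.005 -5.959 -1.412] twist 0.027
```

View pics/s12d.png

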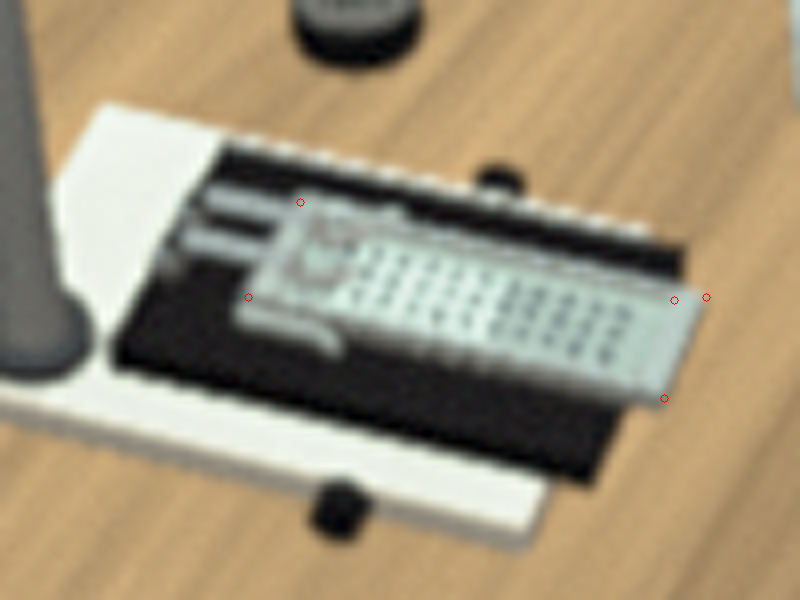

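View pics/t12d.png

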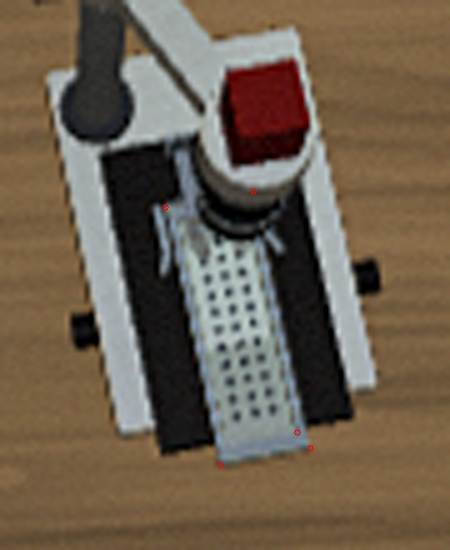

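View pics/side12.png

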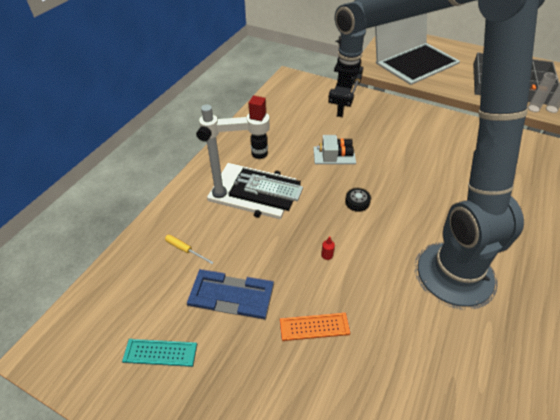

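```bash
python3 - <<'E'
from h import *
def toS(P): d=P[:,:2]-O; return (np.c_[d@U,d@V]*1000).round(1).tolist()
t=cv2.imread('pics/top12.png')[:,:,2]; s=cv2.imread('pics/side12.png').max(2)
e,r,_=edge(t,np.array((220,464))/5+[280,130],np.array((310,448))/5+[280,130],half=2); print('outer end top z.052',toS(ray('top',e,.052)),'z.04',toS(ray('top',e,.04)),r)
e,r,_=edge(s,np.array((706,297))/8+[215,150],np.array((664,398))/8+[215,150],half=2); print('outer end side z.052',toS(ray('side',e,.052)),'z.04',toS(ray('side',e,.04)),r)
a=cv2.imread('pics/side0.png');b=cv2.imread('pics/side12.png')
for nm,(u,v) in dict(bottle=(328,248),wheel=(358,199),gear=(335,150),driver=(188,248)).items():
    print(nm,np.abs(a[v-18:v+18,u-25:u+25].astype(int)-b[v-18:v+18,u-25:u+25]).mean().round(2))
print(get_state()['t'])
E
```

```text
outer end top z.052 [[-102.6, 29.0], [-102.2, -31.4]] z.04 [[-100.6, 27.7], [-100.1, -33.2]] 0.15922162349277197
outer end side z.052 [[-102.5, -29.4], [-102.8, 30.7]] z.04 [[-99.6, -40.9], [-99.8, 19.9]] 0.03471477915347912
bottle 2.32
wheel 2.4
gear 2.36
driver 2.26
25.85
```

```bash
python3 - <<'E'
from bench import job
print(job.hand_in())
E
```

```text
the job is handed in; nothing more can be done
None
```

The glass plate is loaded in the microscope, home against the end stop under both clips, and I handed the job in at about 26 s.

- **Loading:** I lifted the plate from the foam by the cut-outs and laid it on the stage at the rest point, where it was centred to within about 0.5 mm. After letting go, I gripped it again near its outer end and slid it in. The push peaked at about 19 N as the clips rode up, more than the roughly 10 N you gave. It then dropped to about 8 N.
- **Home:** The plate moved about 46.4 mm and then stood still while the push rose to 21 N, which I took as the end stop. I eased the load before opening the gripper and backing away.
- **Position check:** The last pictures show the plate in line with the guides. Its outer end measured at scope x -102.5, where -105 was expected. I put that down to the rounded edge and the calibration, since the plate cannot go past the stop.
- **Clips:** I could not read the clip angles. That both clips dropped behind the front bar comes from the pictures and the plate's position, not from a direct reading.
- **Bystanders:** The gearbox, bottle, wheel and screwdriver look unchanged between the first and last pictures.

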